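# Change over the boards at the inspection hoods

## Task

The board in the blue tray has been inspected: hook a fingertip behind the blue tray's lip and draw the tray out along its rail until its yellow pointer stands against the red clip, and leave it there. Then push the orange tray, which carries the next board, fully home under its hood. Do not pinch the lips or lift the boards, which must stay lying in their trays, and leave everything else on the bench where it is.

Things in the scene. Friction and masses are not known exactly. Their poses are not given: they have to be found in the camera images.
- blue_tray (a joint): blue tray on its rail, in metres: 0 home under the hood (hard stop), grows as it is drawn out to the unit's -x, hard stop at 0.12. Stays where left; 2.5 N friction, damping 8 N per m/s, no spring. 100 mm wide; an upright 8 mm thick lip at its open end, top 44 mm above the bench, lip's faces at unit x -35 and -27 mm when home.
- orange_tray (a joint): orange tray on its rail, in metres: 0 home under the hood (hard stop), grows as it is drawn out to the unit's -x, hard stop at 0.12. Stays where left; 2.5 N friction, damping 8 N per m/s, no spring. 100 mm wide; an upright 8 mm thick lip at its open end, top 44 mm above the bench, lip's faces at unit x -35 and -27 mm when home.
- blue_unit: inspection station fixed to the bench: aluminium rail plate 300 (x) x 130 (y) x 8 mm, black hood over its rear (x +25 to +150 mm, 61 mm high, 128 mm wide, window in the roof). Origin on the bench under the plate's middle; x runs along the rail from its open end (near the robot) to the hood, z up. This one has the blue tray, which starts home or up to 15 mm out. It may be the left or the right of the two stations, turned up to 0.2 rad.
- orange_unit: inspection station fixed to the bench: aluminium rail plate 300 (x) x 130 (y) x 8 mm, black hood over its rear (x +25 to +150 mm, 61 mm high, 128 mm wide, window in the roof). Origin on the bench under the plate's middle; x runs along the rail from its open end (near the robot) to the hood, z up. This one has the orange tray, which starts drawn out 75 to 105 mm. Turned up to 0.2 rad.
- blue_lip_back: hood-side half of the blue tray's lip, the face to hook a fingertip behind: flat strip 4 mm thick (x), 100 mm wide (y), 28 mm tall; origin at the middle of its lower edge, 16 mm above the bench; axes as the unit's (x towards the hood). The face to pull on lies 2 mm from the origin towards +x.
- blue_lip_front: robot-side half of the blue tray's lip: flat strip 4 mm thick (x), 100 mm wide (y), 28 mm tall; origin at the middle of its lower edge, 16 mm above the bench; axes as the unit's (x towards the hood). Its outer face lies 2 mm from the origin towards -x. Squeezing the lip between fingers counts as pinching.
- orange_lip_back: hood-side half of the orange tray's lip (same yellow line on it, of no use here): flat strip 4 mm thick (x), 100 mm wide (y), 28 mm tall; origin at the middle of its lower edge, 16 mm above the bench; axes as the unit's (x towards the hood). 
- orange_lip_front: robot-side half of the orange tray's lip, the face to push on: flat strip 4 mm thick (x), 100 mm wide (y), 28 mm tall; origin at the middle of its lower edge, 16 mm above the bench; axes as the unit's (x towards the hood). The face to push lies 2 mm from the origin towards -x.
- blue_pointer (a point): yellow pointer line painted over the top and down the left (+y) end of the blue lip; the point is at the lip's left end in the middle of its thickness (y +51 mm in the unit's frame, 30 mm above the bench). Its line must end up within the width of the red clip.
- clip: red plastic marker clip, 18 mm long along the rail (x) x 11 x 20 mm, fixed on the left (+y) edge of the blue unit's rail plate ahead of the hood, 65 to 105 mm along the rail from where the pointer stands with the tray home; origin under its middle, 8 mm above the bench; axes as the blue unit's. It does not obstruct the tray.
- blue_bay (a point): centre of the floor of the blue tray's board bay (110 x 92 mm, walls 10 mm high), 16 mm above the bench; moves with the tray. Between the bay and the lip is an empty finger pocket 47 mm long (x), as wide as the tray, open at both sides, its floor also 16 mm above the bench. With the tray home this point is at unit x +79 mm and the pocket spans x -27 to +20 mm.
- orange_bay (a point): centre of the floor of the orange tray's board bay (110 x 92 mm, walls 10 mm high), 16 mm above the bench; moves with the tray. Between the bay and the lip is an empty finger pocket 47 mm long (x), as wide as the tray, open at both sides, its floor also 16 mm above the bench. With the tray home this point is at unit x +79 mm and the pocket spans x -27 to +20 mm.
- board_done: loose green circuit board 70 x 78 x 4 mm with upright parts up to 18 mm, 50 g, lying loose with up to 20 mm of play in the blue bay; origin at the centre of its underside.
- board_next: loose purple circuit board 70 x 78 x 4 mm with upright parts up to 18 mm, 50 g, lying loose with up to 20 mm of play in the orange bay; origin at the centre of its underside.
- flux_jar: bystander: small jar with black lid, 38 mm across, 45 mm high, between the stations; origin under its middle.
- driver: bystander: grey screwdriver 160 mm long lying flat on the bench; origin near its middle, x along it.
- bit_case: bystander: black bit case 150 x 90 x 22 mm full of steel bits; origin under its middle.
- spool: bystander: grey spool 56 mm across, 40 mm high; origin under its middle.
- helping_hand: bystander: helping-hand stand with magnifier, base 130 x 90 mm, 0.20 m tall; origin under its base.
- parts_bin: bystander: yellow parts bin 90 x 70 x 35 mm, between the hoods; origin under its middle.

How it is judged:
By the outcome, as a careful person would: the job done as asked, in the order asked, and still so for the second after the job is handed in, with the robot touching nothing.
It also fails if it takes over 54 s, if anything falls off the work surface, if the arm or the gripper's body presses on something with over 40 N, if the wrist force passes 120 N, or if a joint passes its speed limit or range.

## Robot

A 7-joint arm with a two-finger parallel gripper is mounted at the origin on the work surface. World frame = base frame: x ahead of the robot, y to its left, z up, the work surface at z = 0. Lengths are in m, angles in rad, forces in N, time in s.
With the tool pointing down it reaches from about 0.35 to 0.9 m from the base axis. Payload 7.2 kg.
Tool frame: the origin (TCP) lies at the very end of the fingers, on their centre line; the grasp point (between the pads) lies 19 mm behind it; z points along the fingers, y is the direction in which the jaws open and shut (so a half turn about z gives the same grasp; the last joint's range is limited). The gripper opens to 88 mm and grips with 3 to 60 N. Pads are 20 mm wide; open, the fingers measure 115 mm over their backs; the gripper's body (75 mm by 178 mm) begins 61 mm behind the grasp point.
Start: joints at [-1.414, 0.411, -0.013, 1.596, 0.006, 1.134, -0.082], TCP at [0.139, 0.609, 0.223] pointing down, gripper open.
Joint ranges: [-2.95, 2.95], [-0.29, 1.99], [-1.47, 1.44], [0.14, 2.54], [-1.03, 4.17], [0.13, 1.85], [-2.86, 2.86]. Speed limits (rad/s): [2.39, 2.39, 3.01, 3.01, 3.14, 3.14, 3.14].

## Interface

Orientations are given as a 3x3 rotation matrix whose columns are the frame's x, y, z axes.
In Python, from cell import arm, solver, viewer, order, status gives the robot as it stands. Calls block until the motion is done:
- arm.movep(position, orientation): joint-space move of the TCP to a pose.
- arm.move_straight(position, feed=0.15, rot=None, f_stop=None): straight line of the TCP; rot=None keeps the orientation; feed is the mean speed in m/s. With f_stop (N) it stops when the force on the tool has changed by that much, and returns True; else False.
- arm.move_j(angles): joint-space move.
- arm.move_gripper(opening, grip_force=None): finger opening in m; grip_force is the grip in N (None keeps the last); returns when the fingers have stopped.
- arm.dwell(seconds).
- solver.inverse_kinematics(position, orientation): joint angles nearest the present ones, or None.
- viewer.capture(name): name is "scene" or "top" or "wrist"; returns the picture (480x640x3 uint8, red, green, blue); there is no depth.
- viewer.camera_info(name): a dict with "vfov" (degrees; the focal length in pixels is half the picture's height over the tangent of half this angle, whatever the lens; pixels are square), "cx", "cy" (the principal point, pixels), "position" and "attitude" of the camera in the world. Camera axes: x right, y up, looking along -z (the intrinsics and any distortion apply to the point x, -y, -z); pixel columns grow to the right and rows downward; lengths in m; the calibration is good to about 2 mm. A picture is of the moment at which its call begins: read the wrist's pose just before it. camera_info takes no time and is no camera call; for the wrist camera it gives the pose at the moment of the call.
A pose or a line that the arm cannot do raises arm.IKError and nothing moves.
- order.sign_off(): hands the job in, once; it reports no verdict.
Readings, each from a call of its own:
- status.get_clock(): time.
- status.get_q(): joint angles.
- status.get_qvel(): joint speeds.
- status.get_tau(): joint torques, N m.
- status.get_ee_pos(): TCP position.
- status.get_tcp_rot(): TCP orientation.
- status.get_contact_force(): force on the tool from outside, world axes, zero at the start.
- status.get_wrist_torque(): the same for the moment, N m.
- status.get_gripper_width(): finger opening in m.
Only numpy, scipy, OpenCV 4.12 (cv2) and the standard library are available. Lean on these libraries where they do the work, as an engineer would, in place of code of your own. Each camera call takes 0.05 s, during which the arm holds its last target.

## Working session

There is one attempt and no reset: what is moved stays moved. The work goes in short steps, each a Python script; the robot and the scene stay as the last script left them, time stands still between calls to the robot, and variables do not carry over. Pictures are saved under pics/ and viewed, and the job is handed in when it is done.

```bash
ls; mkdir -p pics; python3 - <<'E'
from cell import arm, solver, viewer, order, status
import cv2
for n in ["scene","top","wrist"]:
    i=viewer.camera_info(n); print(n,i)
    cv2.imwrite(f"pics/{n}0.png",viewer.capture(n)[:,:,::-1])
print(status.get_clock(),status.get_contact_force())
E
```

```text
pics
scene {'vfov': 47.9048015535073, 'cx': 321.3417049127986, 'cy': 242.28400277008794, 'position': array([1.52797153, 0.20078061, 0.73072873]), 'attitude': array([[-0.19823424, -0.54533413,  0.81444083],
       [ 0.9801035 , -0.11877753,  0.15902522],
       [ 0.01001539,  0.82976056,  0.55802967]])}
top {'vfov': 44.64531848578471, 'cx': 315.91011040079826, 'cy': 236.8062168062731, 'position': array([0.2880195 , 0.00715086, 1.39254322]), 'attitude': array([[ 0.04007907,  0.97783759, -0.20549286],
       [-0.99918743,  0.04009895, -0.00406944],
       [ 0.0042608 ,  0.20548898,  0.97865015]])}
wrist {'vfov': 58.72292888186448, 'cx': 317.91899674679837, 'cy': 236.95273219726997, 'position': array([0.07120807, 0.62467568, 0.38417769]), 'attitude': array([[ 0.22349331, -0.94145178, -0.25242678],
       [ 0.97470442,  0.21548878,  0.0592949 ],
       [-0.00142815, -0.25929351,  0.96579751]])}
0.15 [-0.58349592 -0.24722954 -0.60025973]
```

View pics/top0.png

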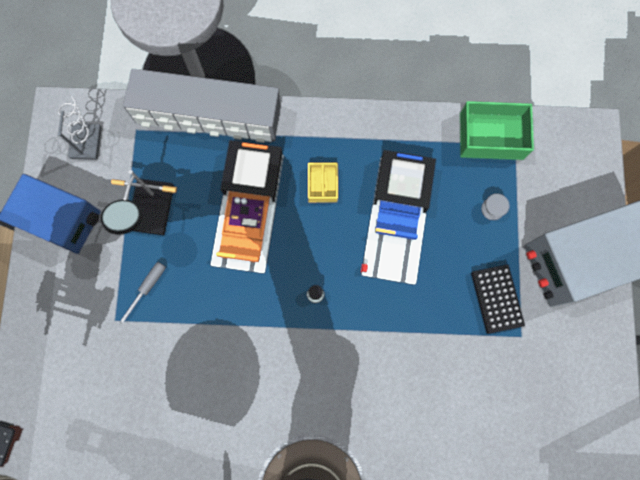

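View pics/scene0.png

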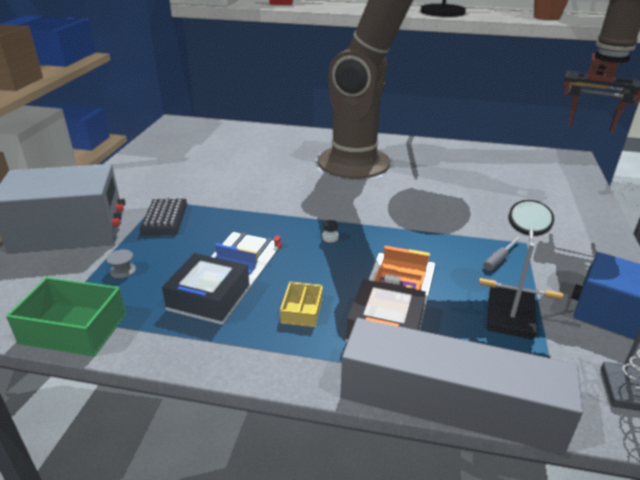

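View pics/wrist0.png

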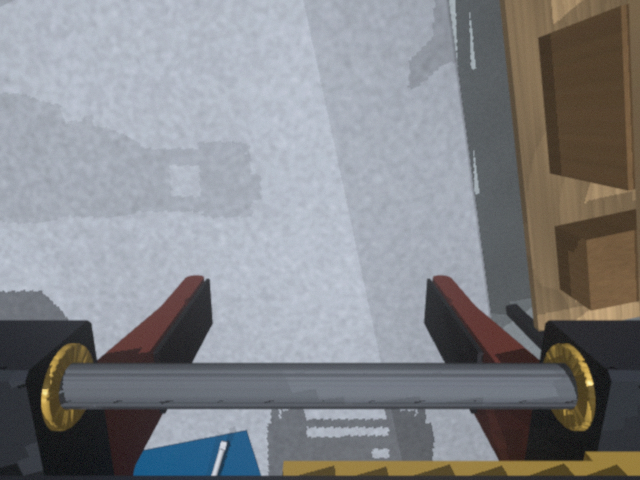

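```bash
python3 - <<'E'
import cv2
a=cv2.imread("pics/top0.png")
cv2.imwrite("pics/tb.png",cv2.resize(a[140:300,350:450],None,fx=5,fy=5,interpolation=cv2.INTER_CUBIC)[:, :][:800])
cv2.imwrite("pics/to.png",cv2.resize(a[130:290,200:300],None,fx=5,fy=5,interpolation=cv2.INTER_CUBIC))
E
```

```text
(no output)
```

View pics/tb.png

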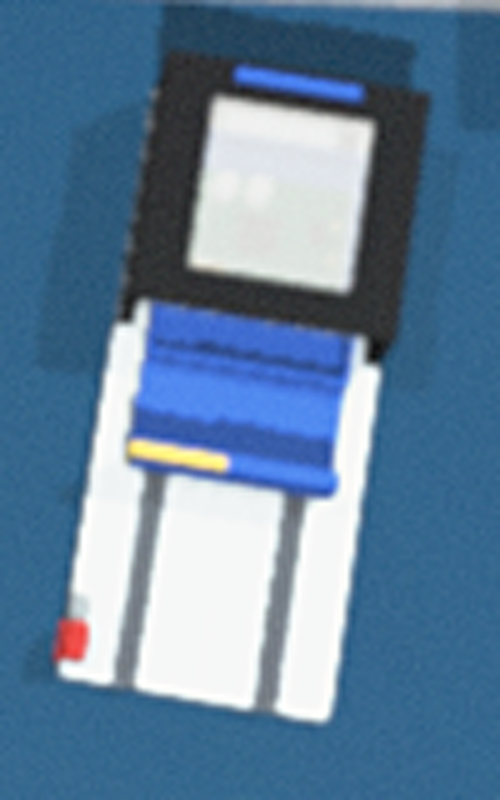

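View pics/to.png

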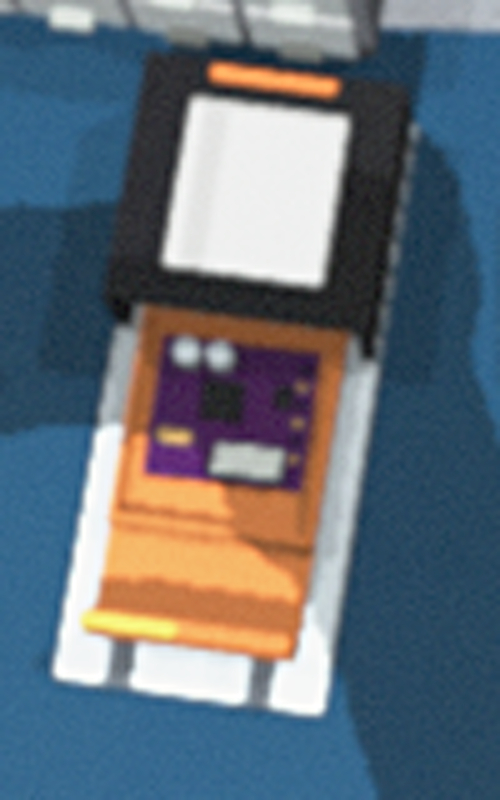

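```bash
cat > h.py <<'E'
import numpy as np
from scipy.optimize import least_squares
def proj(P,i):
    f=240/np.tan(np.radians(i["vfov"]/2)); p=(np.atleast_2d(P)-i["position"])@i["attitude"]
    return np.c_[i["cx"]+f*p[:,0]/-p[:,2], i["cy"]-f*p[:,1]/-p[:,2]]
def ray(uv,z,i):
    f=240/np.tan(np.radians(i["vfov"]/2))
    d=i["attitude"]@np.array([(uv[0]-i["cx"])/f,-(uv[1]-i["cy"])/f,-1])
    return i["position"]+d*(z-i["position"][2])/d[2]
def U2W(v,P):
    c,s=np.cos(v[2]),np.sin(v[2]); P=np.atleast_2d(P)
    return np.c_[v[0]+c*P[:,0]-s*P[:,1], v[1]+s*P[:,0]+c*P[:,1], P[:,2]]
E
python3 - <<'E'
from h import *
from cell import viewer
i=viewer.camera_info("top")
def fit(off,pl,hood,lip,clip=None):
    cv=lambda L:(np.array(L,float)+.5)/5-.5+off
    L=np.r_[cv(pl),cv(hood),cv(lip)]
    if clip: L=np.r_[L,cv([clip])]
    def f(v):
        P=[(-.15,.065,.008),(-.15,-.065,.008),(.15,.064,.061),(.15,-.064,.061),(.025,.064,.061),(.025,-.064,.061),(-.031-v[3],.05,.044),(-.031-v[3],-.05,.044)]
        if clip:P.append((-.031-v[4],.06,.028))
        return (proj(U2W(v,P),i)-L).ravel()
    r=least_squares(f,[.6,0,0,.05,.08]); print(r.x.round(4)); print(r.fun.reshape(-1,2).round(1).tolist())
fit([350,140],[(57,678),(330,720)],[(168,55),(428,95),(131,300),(392,342)],[(128,453),(337,484)],(73,639))
fit([200,130],[(53,678),(325,715)],[(150,55),(412,90),(108,298),(372,340)],[(85,622),(293,645)])
E
```

```text
[ 0.6304 -0.1827 -0.1311  0.0125  0.1031]
[[0.1, -0.3], [-0.6, 0.6], [-0.6, -0.7], [0.2, -0.0], [-1.0, -0.2], [0.5, 0.4], [0.3, -0.4], [0.4, 0.5], [0.7, 0.1]]
[ 0.6411  0.1816 -0.1031  0.0936  0.08  ]
[[0.5, 0.2], [-0.2, 0.5], [0.1, -0.4], [0.2, -0.2], [-0.6, 0.4], [0.0, -0.5], [-0.3, -0.7], [0.3, 0.7]]
```

```bash
cat >> h.py <<'E'
B=np.array([.6304,-.1827,-.1311]); O=np.array([.6411,.1816,-.1031])
def rot(yaw,s=1):
    y=s*np.array([-np.sin(yaw),np.cos(yaw),0]); z=np.array([0,0,-1.]); x=np.cross(y,z)
    return np.c_[x,y,z]
E
python3 - <<'E'
from h import *
from cell import *
import cv2
print(status.get_tcp_rot().round(3).tolist())
for s in (1,-1):
    for U in(B,O): print(s,solver.inverse_kinematics(U2W(U,(-.03,0,.2))[0],rot(U[2],s)))
s=-1 if solver.inverse_kinematics(U2W(B,(-.03,0,.2))[0],rot(B[2],-1)) is not None else 1
s=1 if abs(solver.inverse_kinematics(U2W(B,(-.03,0,.2))[0],rot(B[2],1))[6])<2.3 else -1
print(s)
arm.movep(U2W(B,(-.03,0,.2))[0],rot(B[2],s))
arm.move_gripper(0)
i=viewer.camera_info("wrist");print(i["position"],status.get_ee_pos(),status.get_q().round(2))
np.save("w1.npy",i,allow_pickle=True)
cv2.imwrite("pics/w1.png",viewer.capture("wrist")[:,:,::-1]);print(status.get_clock())
E
```

```text
[[-0.975, 0.223, -0.0], [0.223, 0.975, -0.001], [-0.0, -0.001, -1.0]]
1 [-0.35002241  0.53761352  0.8271526   1.65849628 -0.42841162  1.13672319
  2.03063285]
1 [-0.60741589  0.46338654  0.337995    1.60617009 -0.16703535  1.10059749
  1.24115178]
-1 [-0.43798136  0.6005163   0.99124934  1.66360865 -0.53773603  1.17603337
 -1.01428066]
-1 [-0.87376134  0.53585202  0.74660978  1.62450829 -0.39213993  1.13693265
 -1.70348006]
1
[ 0.53140539 -0.16968119  0.36227835] [ 0.60067569 -0.17875991  0.20000999] [-0.35  0.54  0.83  1.66 -0.43  1.14  2.03]
4.7333
```

View pics/w1.png

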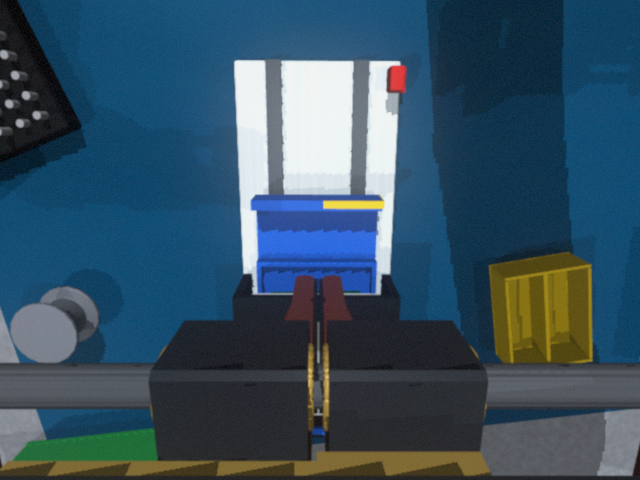

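```bash
python3 - <<'E'
import cv2
a=cv2.imread("pics/w1.png")
cv2.imwrite("pics/w1c.png",cv2.resize(a[50:220,225:415],None,fx=4,fy=4,interpolation=cv2.INTER_CUBIC)[:600])
E
```

```text
(no output)
```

View pics/w1c.png

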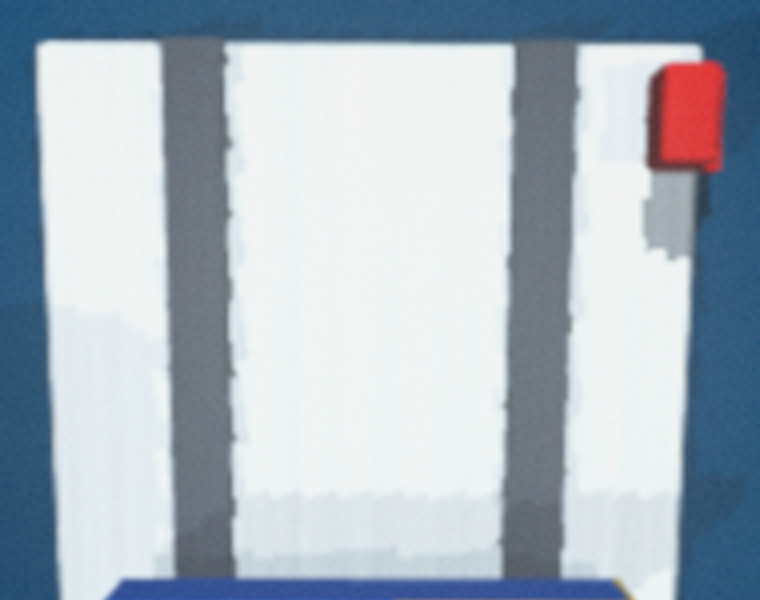

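```bash
python3 - <<'E'
import cv2
a=cv2.imread("pics/w1.png")
cv2.imwrite("pics/w1d.png",cv2.resize(a[185:300,235:405],None,fx=4,fy=4,interpolation=cv2.INTER_CUBIC)[:600])
E
```

```text
(no output)
```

View pics/w1d.png

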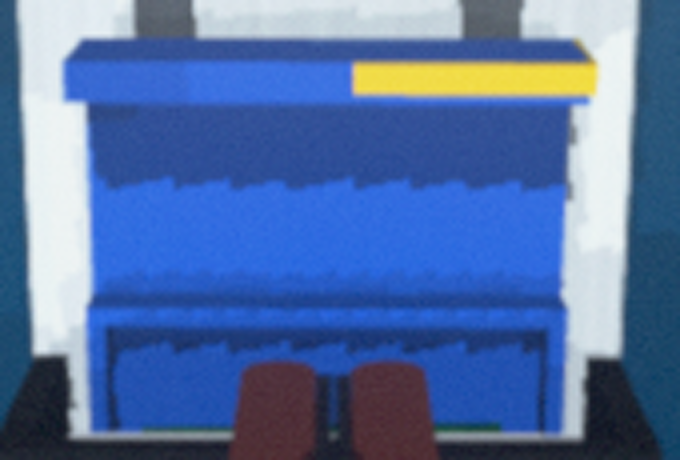

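```bash
python3 - <<'E'
from h import *
i=np.load("w1.npy",allow_pickle=True).item()
for n,uv,z in[("pl-",(234.4,60.4),.008),("pl+",(400.4,61.1),.008),("lip-",(251.2,205.2),.044),("lip+",(384.2,204.4),.044),("clip",(398.6,78.2),.028)]:
    p=ray(uv,z,i); d=p[:2]-B[:2]; c,s=np.cos(B[2]),np.sin(B[2]); print(n,p.round(4),"unit",round(c*d[0]+s*d[1],4),round(-s*d[0]+c*d[1],4))
E
```

```text
pl- [ 0.4769 -0.2277  0.008 ] unit -0.1463 -0.0646
pl+ [ 0.4943 -0.1003  0.008 ] unit -0.1457 0.0639
lip- [ 0.5848 -0.2277  0.044 ] unit -0.0394 -0.0506
lip+ [ 0.5974 -0.1278  0.044 ] unit -0.0399 0.0501
clip [ 0.508  -0.1065  0.028 ] unit -0.1313 0.0595
```

```bash
python3 - <<'E'
from h import *
from cell import *
import cv2
W=lambda x,z:U2W(B,(x,0,z))[0]
arm.move_straight(W(-.013,.10),feed=.15)
print(arm.move_straight(W(-.013,.026),feed=.08,f_stop=8),status.get_ee_pos(),status.get_contact_force())
print(arm.move_straight(W(-.035,.026),feed=.03,f_stop=2.),status.get_ee_pos(),W(-.035,.026),status.get_contact_force(),status.get_clock())
print(arm.move_straight(W(-.109,.026),feed=.05,f_stop=15),status.get_ee_pos(),W(-.109,.026),status.get_contact_force())
np.save("w2.npy",viewer.camera_info("wrist"),allow_pickle=True)
cv2.imwrite("pics/w2.png",viewer.capture("wrist")[:,:,::-1]);
cv2.imwrite("pics/t2.png",viewer.capture("top")[:,:,::-1]);print(status.get_clock())
E
```

```text
False [ 0.6178692  -0.18122546  0.02649911] [-1.53669197e-04 -8.29646721e-01 -4.64744527e-01]
True [ 0.60371789 -0.1790934   0.0258731 ] [ 0.59570035 -0.17812463  0.026     ] [ 0.25144916 -0.50787929  0.42283164] 7.1417
False [ 0.52222095 -0.16856203  0.02597265] [ 0.52233536 -0.168451    0.026     ] [ 0.71742581 -0.05932657  0.02087638]
9.0417
```

View pics/w2.png

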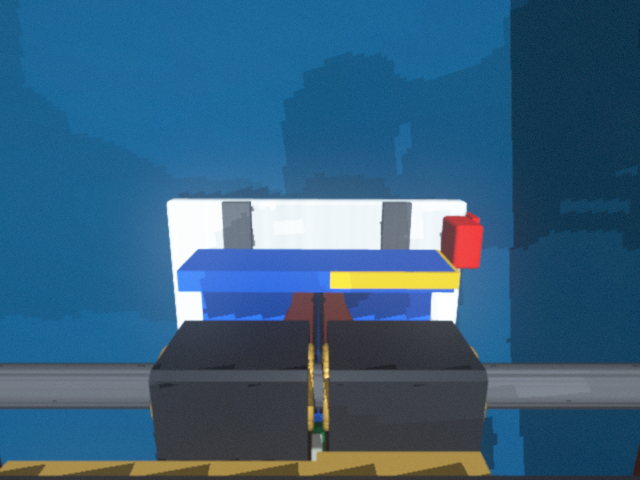

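```bash
python3 - <<'E'
import cv2
a=cv2.imread("pics/w2.png")
cv2.imwrite("pics/w2c.png",cv2.resize(a[190:310,400:500],None,fx=5,fy=5,interpolation=cv2.INTER_CUBIC))
a=cv2.imread("pics/t2.png")
cv2.imwrite("pics/t2c.png",cv2.resize(a[180:300,350:450],None,fx=5,fy=5,interpolation=cv2.INTER_CUBIC))
E
```

```text
(no output)
```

View pics/w2c.png

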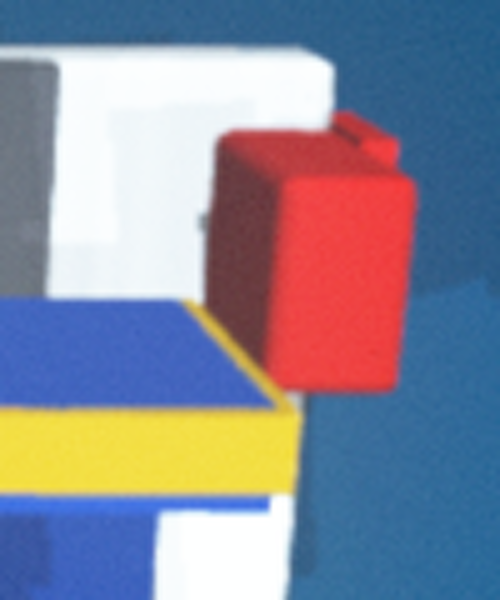

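View pics/t2c.png

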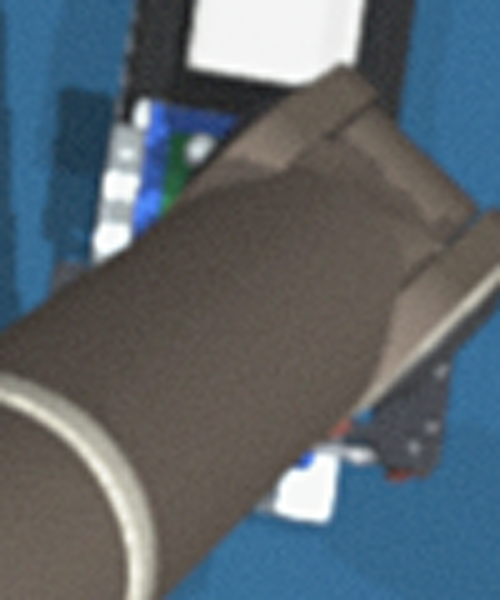

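```bash
python3 - <<'E'
from h import *
i=np.load("w2.npy",allow_pickle=True).item()
for n,uv,z in[("lipf",(458,271.5),.044),("lipb",(459,288.6),.044),("clipf",(469,225.6),.028),("clipb",(468,268),.028)]:
    p=ray(uv,z,i); d=p[:2]-B[:2]; c,s=np.cos(B[2]),np.sin(B[2]); print(n,"unit",round(c*d[0]+s*d[1],4),round(-s*d[0]+c*d[1],4))
E
```

```text
lipf unit -0.1274 0.0499
lipb unit -0.1208 0.0509
clipf unit -0.1404 0.0582
clipb unit -0.1231 0.0593
```

```bash
python3 - <<'E'
from h import *
from cell import *
import cv2
W=lambda x,z:U2W(B,(x,0,z))[0]
print(arm.move_straight(W(-.1171,.026),feed=.03,f_stop=15),status.get_ee_pos(),W(-.1171,.026))
np.save("w3.npy",viewer.camera_info("wrist"),allow_pickle=True)
cv2.imwrite("pics/w3c.png",cv2.resize(viewer.capture("wrist")[190:310,400:500,::-1],None,fx=5,fy=5,interpolation=cv2.INTER_CUBIC))
arm.move_straight(W(-.105,.026),feed=.05)   # off the lip (pocket is 47 mm)
arm.move_straight(W(-.105,.14),feed=.12)
# orange
p=U2W(O,(-.19,0,.16))[0]
arm.movep(p,rot(O[2]))
np.save("w4.npy",viewer.camera_info("wrist"),allow_pickle=True)
cv2.imwrite("pics/w4.png",viewer.capture("wrist")[:,:,::-1])
cv2.imwrite("pics/t4.png",viewer.capture("top")[:,:,::-1])
cv2.imwrite("pics/t4c.png",cv2.resize(cv2.imread("pics/t4.png")[140:300,350:450],None,fx=5,fy=5,interpolation=cv2.INTER_CUBIC)[:800])
print(status.get_clock())
E
```

```text
False [ 0.51348553 -0.16742641  0.02593616] [ 0.51430487 -0.16739213  0.026     ]
12.5083
```

View pics/w3c.png

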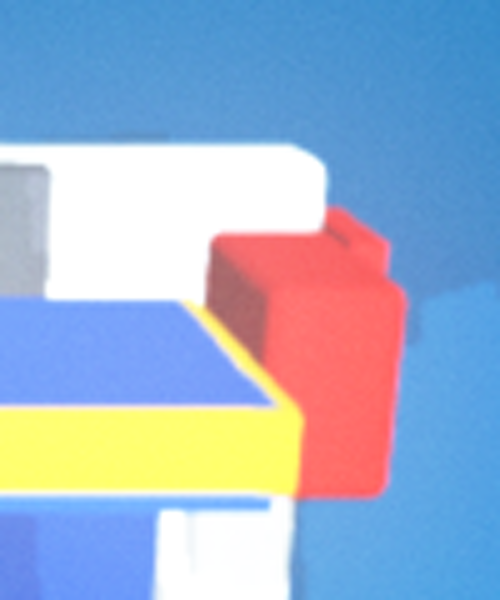

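View pics/w4.png

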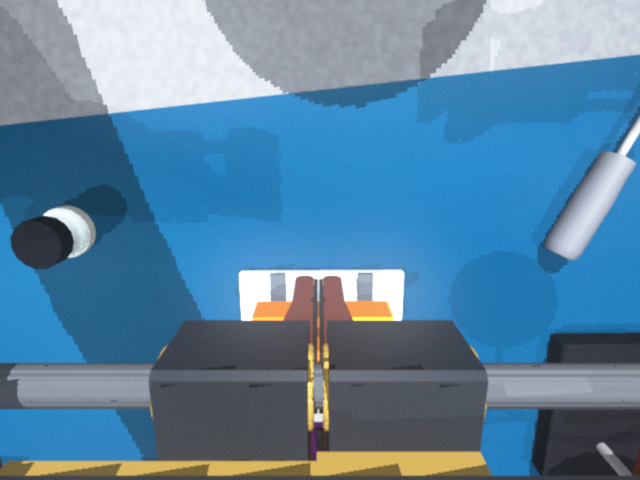

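View pics/t4c.png

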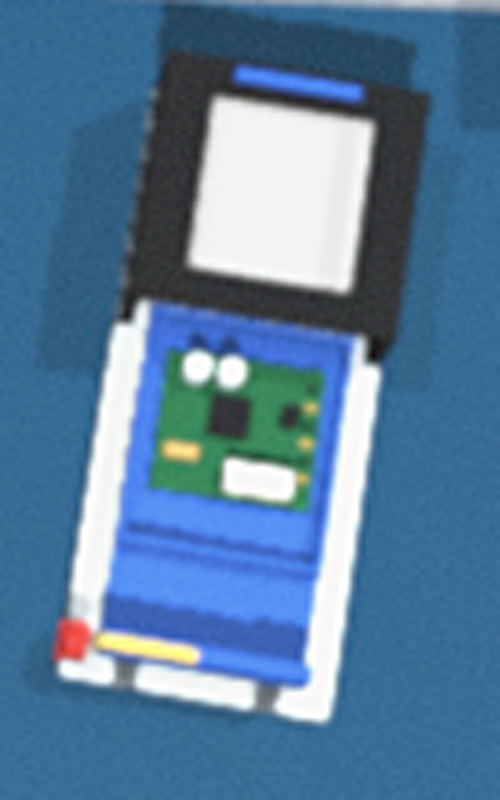

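```bash
python3 - <<'E'
from h import *
i=np.load("w3.npy",allow_pickle=True).item()
for n,uv,z in[("lipf",(458,271.5),.044),("lipb",(459,292),.044),("clipf",(468,247.6),.028),("clipb",(466,289),.028)]:
    p=ray(uv,z,i); d=p[:2]-B[:2]; c,s=np.cos(B[2]),np.sin(B[2]); print(n,"unit",round(c*d[0]+s*d[1],4),round(-s*d[0]+c*d[1],4))
from cell import *
import cv2
W=lambda x,z:U2W(O,(x,0,z))[0]
arm.movep(W(-.165,.10),rot(O[2]))
print(arm.move_straight(W(-.165,.028),feed=.1,f_stop=8),status.get_ee_pos())
print(arm.move_straight(W(-.06,.028),feed=.05,f_stop=18),status.get_ee_pos(),status.get_contact_force())
print(arm.move_straight(W(-.025,.028),feed=.02,f_stop=14),status.get_ee_pos(),status.get_contact_force())
c,s=np.cos(O[2]),np.sin(O[2]);d=status.get_ee_pos()[:2]-O[:2];print("unit x",c*d[0]+s*d[1],status.get_clock())
np.save("w5.npy",viewer.camera_info("wrist"),allow_pickle=True)
cv2.imwrite("pics/w5.png",viewer.capture("wrist")[:,:,::-1])
E
```

```text
lipf unit -0.1362 0.0499
lipb unit -0.1283 0.051
clipf unit -0.1404 0.0586
clipb unit -0.1231 0.0593
False [0.47736298 0.19866601 0.02851289]
False [0.58139681 0.18761274 0.02804096] [-2.30275515  0.80368407 -1.00127234]
True [0.59744288 0.18594135 0.02744804] [ 0.62289221 -0.35697288 -0.20801275]
unit x -0.043872098645055126 16.9667
```

View pics/w5.png

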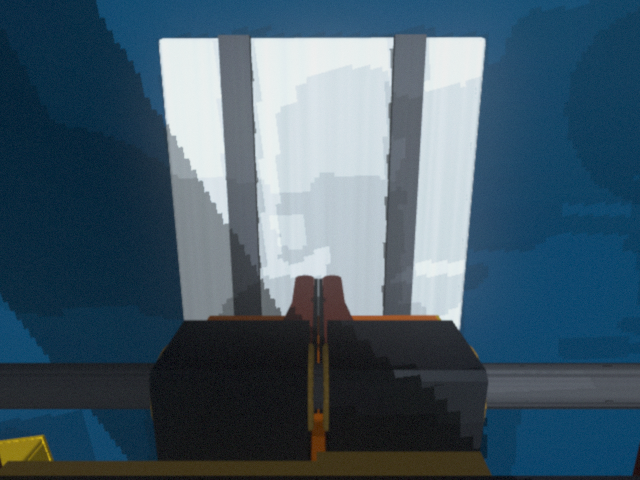

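```bash
python3 - <<'E'
from h import *
from cell import *
import cv2
W=lambda x,z:U2W(O,(x,0,z))[0]
c,s=np.cos(O[2]),np.sin(O[2])
ux=lambda:(lambda d:c*d[0]+s*d[1])(status.get_ee_pos()[:2]-O[:2])
print(arm.move_straight(W(-.030,.028),feed=.015,f_stop=20),ux(),status.get_contact_force())
arm.dwell(.3);print(ux())
arm.move_straight(W(-.08,.028),feed=.08)
arm.move_straight(W(-.10,.16),feed=.15)
np.save("w6.npy",viewer.camera_info("wrist"),allow_pickle=True)
cv2.imwrite("pics/w6.png",viewer.capture("wrist")[:,:,::-1])
arm.movep(np.array([.139,.609,.223]),rot(.2))
cv2.imwrite("pics/t6.png",viewer.capture("top")[:,:,::-1])
cv2.imwrite("pics/s6.png",viewer.capture("scene")[:,:,::-1])
t=cv2.imread("pics/t6.png")
cv2.imwrite("pics/t6o.png",cv2.resize(t[130:290,200:300],None,fx=5,fy=5,interpolation=cv2.INTER_CUBIC)[:800])
print(status.get_clock())
E
```

```text
True -0.04395023384324967 [ 0.06470624 -0.280929    0.32824537]
-0.04429515579653301
21.7333
```

View pics/w6.png

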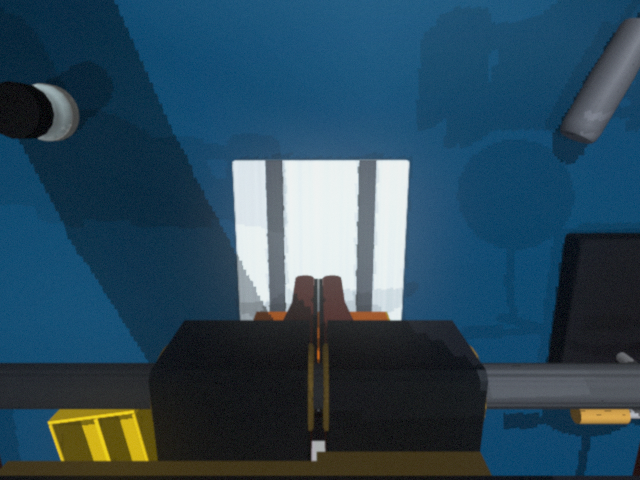

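View pics/t6.png

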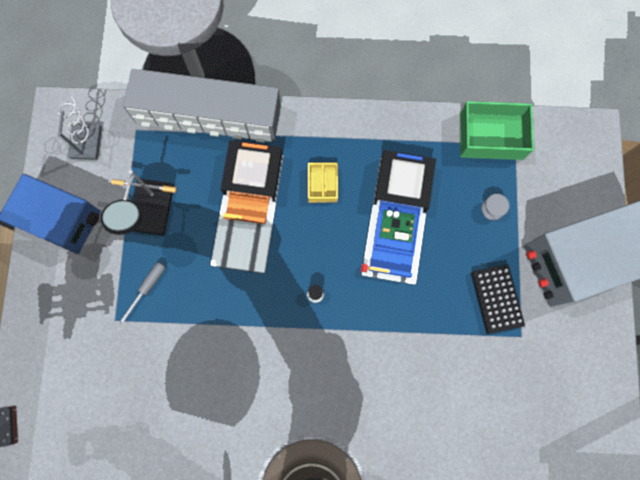

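View pics/t6o.png

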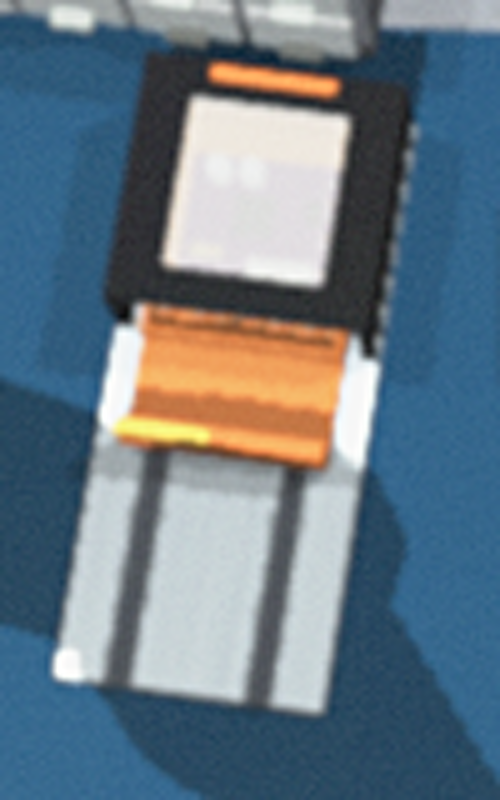

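View pics/s6.png

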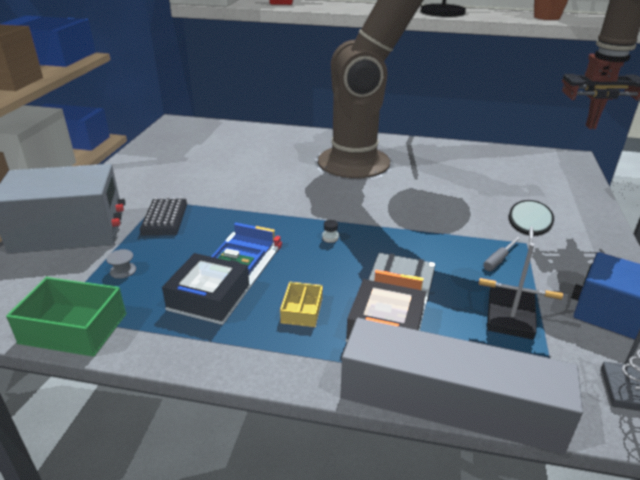

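```bash
python3 - <<'E'
from h import *
from cell import *
i=viewer.camera_info("top")
for U,off,pts in((O,[200,130],[(117,427),(329,457)]),(B,[350,140],[(97,641),(308,672)])):
    for p in pts:
        w=ray((np.array(p)+.5)/5-.5+off,.044,i);d=w[:2]-U[:2];c,s=np.cos(U[2]),np.sin(U[2]);print("q",-.031-(c*d[0]+s*d[1]))
print(order.sign_off())
E
```

```text
q 0.0004833298200206393
q 0.00047408392407039673
q 0.10484416281550321
q 0.10245679153565238
the job is handed in; nothing more can be done
None
```

Both trays are where you asked, in the order you asked, and the job is handed in at about 22 s of the 54 s allowed.

- **Blue tray:** I lowered the closed fingertips into the finger pocket and drew the tray out by the back of its lip. The close wrist picture put the pointer within about 0.5 mm of the clip's centre, and the clip allows ±9 mm. The top camera put the tray 102–105 mm out, against 103–104 mm measured for the clip. I backed the fingers off the lip before lifting them out.
- **Orange tray:** I pushed on the outer face of the lip until it met the hard stop. A second push stopped at the same spot to within 0.1 mm. The top picture measured the tray 0.5 mm from home, which is within that measurement's error.
- **Boards and bench:** In the last pictures both boards lie in their bays, nothing else on the bench appears to have moved, and the arm is clear of everything.

One disagreement remained: the top and wrist cameras differed by about 4 mm on the blue unit's position along its rail. I placed the pointer using the wrist picture of the lip and clip together, so this did not affect it.

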